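Load the tablet mill and hold it on pulse

TASK

Stand the filled grinding cup in the round socket of the tablet mill, upright and fully home; grip it gently, because its thin plastic cracks when squeezed hard, and lower it in rather than drop it. Then leave the cup there and turn the mill's selector dial clockwise from off, past both clicked speed settings, to the third position, pulse, and finish still holding it there, since it springs back when let go. Keep the dial off until the cup is in, and leave the vials and the counting tray alone.

Things in the scene. Friction and masses are not known exactly. Their poses are not given: they have to be found in the camera images.
- cup_mid (a point): Centre of the loose, closed grinding cup: clear thin plastic with tablets inside, flush grey lid; dia 58 mm, 100 mm tall, about 160 g, upright. Its lowest 19 mm is a chamfered foot of dia 50 mm, widening to 58 mm at 25 mm up, straight above. This point: on its axis, 50 mm above its underside; z up; yaw does not matter. It cracks if a finger squeezes with over 30 N; 10 to 15 N carries it.
- socket (a point): Centre of the flat floor of the mill's round cup socket, 60 mm above the counter: a hole of dia 54 mm, 18 mm deep, with a steel collar (outer dia 66 mm) standing 6 mm above the mill's top. Fully home, the cup's underside rests on this floor, its centre 50 mm above this point. z up.
- mill: The tablet mill, fixed to the counter: a low white housing 190 mm (x) by 300 mm (y), its flat top 72 mm above the counter. Origin at the centre of the underside; z up; its front faces -x. Socket centre at (10, 80) mm and dial axis at (-15, -85) mm in this frame.
- dial_grip (a point): On the selector dial's upright axis, half-way up its grip, 91 mm above the counter. The grip is a black bar 46 mm long, 12 mm thick, from 78 to 104 mm above the counter, over a round skirt of dia 48 mm. The frame turns with the dial: x along the bar (its white pointer end is +x), y across its thickness, z up.
- dial (a joint): Dial turn, rad, positive clockwise from above. 0 = off (start); 0.436 and 0.873 = the two speed clicks, where it rests by itself; 1.309 (75 deg) = pulse, from which a spring returns it to the second speed; solid stop at 1.361. Over each click: about 0.09 N m; into pulse 0.17; held there about 0.13. Counts as pulse from 1.22 up to the stop.
- vial_a_mid (a point): Centre of a loose amber prescription vial with white cap, diameter 42 mm, 78 mm tall; z up. A bystander.
- vial_b_mid (a point): Centre of a second such vial, also a bystander.
- tray_mid (a point): Centre of a blue tablet-counting tray lying on the counter, 150 by 210 by 18 mm, half-way up. A bystander.
Mind the look-alikes: they are no part of the job. What is shaped like the part that bears cup_mid but purple or red is not meant.

How it is judged:
By the outcome, as a careful person would: the job done as asked, in the order asked, and still so for the second after the job is handed in, while the arm keeps its last pose, push and grip.
It also fails if it takes over 58 s, if anything falls off the work surface, if the arm or the gripper's body presses on something with over 40 N, if the wrist force passes 120 N, or if a joint passes its speed limit or range.

ROBOT

A 7-joint arm with a two-finger parallel gripper is mounted at the origin on the work surface. World frame = base frame: x ahead of the robot, y to its left, z up, the work surface at z = 0. Lengths are in m, angles in degrees, forces in N, time in s.
With the tool pointing down it reaches from about 0.425 to 0.875 m from the base axis. Payload 4.7 kg.
Tool frame: the origin (TCP) lies at the very end of the fingers, on their centre line; the grasp point (between the pads) lies 19 mm behind it; z points along the fingers, y is the line along which they close (so a half turn about z gives the same grasp; the last joint's range is limited). The gripper opens to 87 mm and grips with 3 to 60 N. Pads are 19 mm wide; open, the fingers measure 117 mm over their backs; the gripper's body (75 mm by 190 mm) begins 51 mm behind the grasp point.
Start: joints at [71.683, 18.392, -4.016, 83.108, 1.295, 78.541, -3.26], TCP at [0.213, -0.614, 0.223] pointing down, gripper open.
Joint ranges: [-163.93, 163.93], [-17.29, 119.83], [-79.2, 71.16], [3.27, 140.29], [-89.18, 269.18], [5.43, 117.66], [-154.24, 154.24]. Speed limits (degrees/s): [147.25, 147.25, 180, 180, 180, 180, 180].

INTERFACE

Orientations are given as [roll, pitch, yaw] about the fixed x, y, z axes, in that order (R = Rz(yaw) Ry(pitch) Rx(roll)).
In Python, from cell import telemetry, cams, env gives the robot as it stands.
- The arm moves only by the tool arm_command, never from a script. Its argument "series" is text: rows parted by semicolons, each of 5 numbers parted by spaces: the shift along the tool's x, y, z in mm, then the turn about the tool's z in rad, then the closure in counts, from 0 (fully open) to 255 (shut). A call has 1 to 20 rows; each row shifts and turns the commanded pose from where the row before left it, along the tool's axes as they then stand; what a row does not reach is not made up. A row lasts 1/12 s, in which the tool goes at most 41.7 mm and 7.16 degrees, less where a joint would pass 70% of its speed; a pose out of reach is approached as far as the arm can. A call is refused whole if a number of a shift passes 41.7 or a number of a turn 0.125, either way. A call with a gripper value outside its range is refused whole. The fingers move at their own pace and stop on an object; "squeeze" is the grip in N (left out, the last holds). Time passes only in rows, so rows that do not move let the fingers close. It gives the time, the measured TCP pose, the force, the opening and the grip force at its end, in the units of the state.
- telemetry.get_obs(): the state, without advancing time (a new reading comes with each control period).
- cams.read_camera(name): name is "scene" or "side" or "wrist"; returns the picture (420x560x3 uint8, blue, green, red); there is no depth.
- cams.calibration(name): a dict with "K" (3x3 intrinsics, pixels), "origin" and "rotation" of the camera in the world; the wrist camera has in their place "hand_eye" (4x4, takes a point from camera to tool coordinates, whose origin is the TCP and whose axes are the flange's). Camera axes: x right, y down, z forward; pixel columns grow to the right and rows downward; lengths in m; the calibration is good to about 2 mm. The wrist camera is an equidistant fisheye: a pixel r from the principal point sees the ray r / f radians off the axis. A picture is of the moment at which its call begins: read the wrist's pose just before it. calibration takes no time and is no camera call.
- env.sign_off(): hands the job in; it is judged then, once.
The state is a dict: "time_s": time; "qpos": joint angles; "joint_velocities": joint speeds; "effort": joint torques, N m; "tool_pos": TCP position; "tool_rot": TCP orientation; "force": force on the tool from outside, world axes, zero at the start; "wrist_torque": the same for the moment, N m; "grip_width": finger opening in m; "grasp_force": force on a finger pad.
Only numpy, scipy, OpenCV 4.12 (cv2) and the standard library are available. Lean on these libraries where they do the work, as an engineer would, in place of code of your own. Each camera call takes 0.05 s, during which the arm holds its last target. There are 200 camera calls.

## Working session

There is one attempt and no reset: what is moved stays moved. The work goes in short steps, Python scripts to look and compute and a tool call to move; the robot and the scene stay as the last step left them, time stands still between calls to the robot, and variables do not carry over. Pictures are saved under pics/ and viewed, at most 10 in all, crops included, and the job is handed in when it is done.

Besides the shell and the picture viewer there is one more tool, called in YAML: its name, and indented under it one key for each argument. arm_command: Moves the arm, as the interface text tells. Its arguments: {"type":"object","properties":{"series":{"type":"string"},"squeeze":{"type":"number"}},"required":["series"]}

```bash
mkdir -p pics; cat > h.py <<'E'
import numpy as np,cv2
from scipy.spatial.transform import Rotation as R
from cell import telemetry,cams,env
def ray(name,u,v,obs=None):
    c=cams.calibration(name);K=np.array(c["K"])
    x=(u-K[0,2])/K[0,0];y=(v-K[1,2])/K[1,1]
    if name=="wrist":
        r=np.hypot(x,y);d=np.array([x/r*np.sin(r),y/r*np.sin(r),np.cos(r)]) if r>1e-9 else np.array([0,0,1.])
        H=np.array(c["hand_eye"]);T=R.from_euler('xyz',obs["tool_rot"],degrees=True).as_matrix()
        return T@H[:3,3]+np.array(obs["tool_pos"]),T@H[:3,:3]@d
    return np.array(c["origin"]),np.array(c["rotation"])@np.array([x,y,1.])
def onz(name,u,v,z,obs=None):
    o,d=ray(name,u,v,obs);return o+d*(z-o[2])/d[2]
def proj(name,p,obs=None):
    c=cams.calibration(name);K=np.array(c["K"])
    if name=="wrist":
        H=np.array(c["hand_eye"]);T=R.from_euler('xyz',obs["tool_rot"],degrees=True).as_matrix()
        q=H[:3,:3].T@(T.T@(np.array(p)-obs["tool_pos"])-H[:3,3]);t=np.arctan2(np.hypot(*q[:2]),q[2]);n=np.hypot(*q[:2])
        return K[0,2]+K[0,0]*t*q[0]/n,K[1,2]+K[1,1]*t*q[1]/n
    q=np.array(c["rotation"]).T@(np.array(p)-c["origin"]);q=K@q;return q[:2]/q[2]
E
python3 - <<'E'
from h import *
for n in ("scene","side","wrist"): cv2.imwrite(f"pics/{n}0.png",cams.read_camera(n)); c=cams.calibration(n);print(n,c)
print(telemetry.get_obs())
a=cv2.imread("pics/scene0.png");b=cv2.imread("pics/side0.png")
E
```

```text
scene {'K': array([[435.19868025,   0.        , 284.94361426],
       [  0.        , 435.19868025, 208.58086294],
       [  0.        ,   0.        ,   1.        ]]), 'origin': array([ 1.09477115, -0.1782846 ,  1.0312716 ]), 'rotation': array([-148.85086397,   -0.17551124,   71.86259121])}
side {'K': array([[393.82349032,   0.        , 279.15042059],
       [  0.        , 393.82349032, 208.56361513],
       [  0.        ,   0.        ,   1.        ]]), 'origin': array([-0.03494233,  0.80343938,  0.64890761]), 'rotation': array([-119.35144195,   -0.15969895, -143.04058928])}
wrist {'K': array([[325.1922621 ,   0.        , 278.92556842],
       [  0.        , 325.1922621 , 210.15222531],
       [  0.        ,   0.        ,   1.        ]]), 'hand_eye': array([[ 8.40176869e-04, -9.64673425e-01, -2.63447296e-01,
         7.20041576e-02],
       [ 9.99999502e-01,  9.52553976e-04, -2.98834178e-04,
         7.84423747e-04],
       [ 5.39225159e-04, -2.63446914e-01,  9.64673744e-01,
        -1.62542728e-01],
       [ 0.00000000e+00,  0.00000000e+00,  0.00000000e+00,
         1.00000000e+00]])}
{'time_s': 0.15, 'qpos': array([71.67925933, 18.42713618, -4.0149548 , 83.15904308,  1.29353785,
       78.541683  , -3.25968857]), 'joint_velocities': array([ 0.01632893, -0.15028962, -0.00335515, -0.13294616,  0.00827777,
        0.03676943,  0.03874995]), 'effort': array([-6.42041505e-05, -4.91796649e+01, -4.04639086e-01, -3.12877679e+01,
       -6.40341151e-02,  4.04927577e-02,  9.47575518e-05]), 'tool_pos': array([ 0.21281681, -0.61372418,  0.22173553]), 'tool_rot': array([-1.79917272e+02,  3.90431297e-03,  1.91296139e+01]), 'force': array([-0.86054746, -0.13688752, -0.43300405]), 'wrist_torque': array([ 0.00913151, -0.00064973,  0.01299782]), 'grasp_force': 0.0, 'grip_width': 0.08682208517777382}
```

View pics/scene0.png

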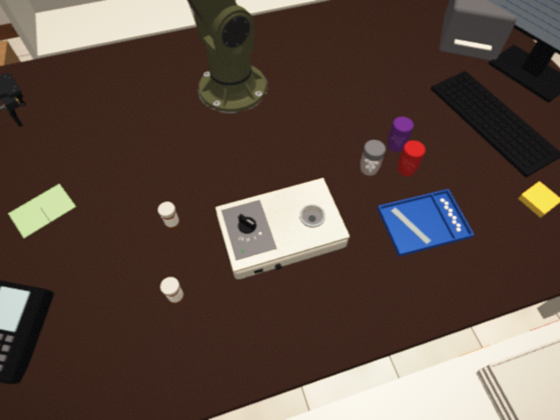

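View pics/side0.png

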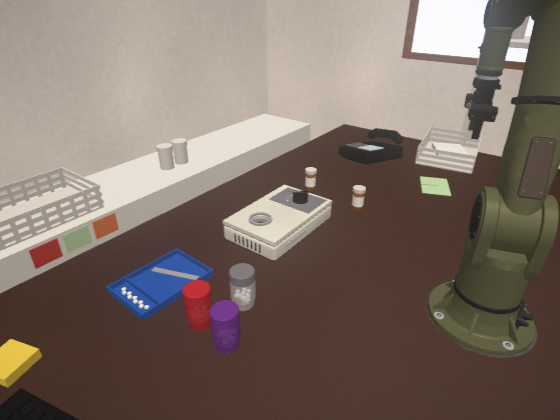

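Scene image: the clear cup with the grey lid is at (373,158). Its look-alikes are purple (401,133) and red (411,157). In the side view, clear is at (243,287), red (198,305) and purple (226,327). Only the clear one has a grey lid and visible tablets, so I'll confirm it in a crop.

```bash
sed -i 's/np.array(c\["rotation"\])/RM(c)/' h.py; cat >> h.py <<'E'
def RM(c):
    r=np.array(c["rotation"]);return r if r.shape==(3,3) else R.from_euler('xyz',r,degrees=True).as_matrix()
E
python3 - <<'E'
from h import *
a=cv2.imread("pics/scene0.png");b=cv2.imread("pics/side0.png")
f=lambda i,x,y:cv2.resize(i[y:y+100,x:x+130],(780//2,300),interpolation=cv2.INTER_CUBIC)
cv2.imwrite("pics/crop1.png",np.vstack([np.hstack([f(a,330,95),f(b,180,250)]),np.hstack([f(a,215,180),f(b,215,175)])]))
for n,u,v,z,t in [("scene",374,148,.1,"cup lid"),("side",242,272,.1,"cup lid"),("scene",313,215,.078,"collar"),("side",260,218,.078,"collar"),
  ("scene",247,223,.104,"dial"),("side",300,196,.104,"dial"),("scene",168,209,.078,"va"),("scene",171,285,.078,"vb"),("scene",402,125,.1,"purple"),("scene",413,149,.1,"red"),("scene",425,222,.01,"tray")]:
    print(t,n,onz(n,u,v,z).round(3))
# mill top mask
hsv=cv2.cvtColor(a,cv2.COLOR_BGR2HSV)
for n,i in (("scene",a),("side",b)):
    print(n,proj(n,[0,0,0]))
E
```

```text
cup lid scene [0.452 0.291 0.1  ]
cup lid side [0.444 0.301 0.1  ]
collar scene [0.588 0.066 0.078]
collar side [0.585 0.068 0.078]
dial scene [ 0.573 -0.102  0.104]
dial side [ 0.543 -0.071  0.104]
va scene [ 0.457 -0.281  0.078]
vb scene [ 0.663 -0.311  0.078]
purple scene [0.401 0.401 0.1  ]
red scene [0.488 0.391 0.1  ]
tray scene [0.666 0.363 0.01 ]
scene [232.52400044  87.029187  ]
side [478.27655128 314.74171626]
```

View pics/crop1.png

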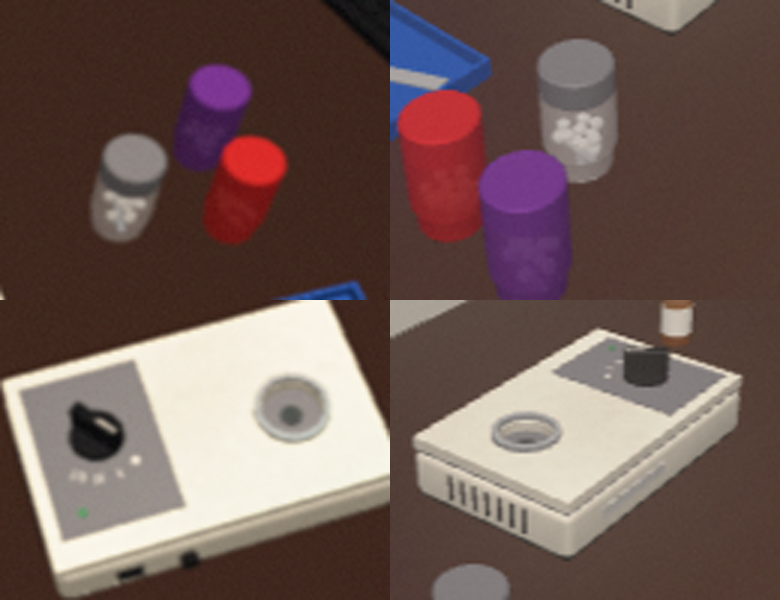

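The crop confirms it: the clear cup with the grey lid and white tablets is the target. The estimates are cup ≈(0.45,0.295), socket ≈(0.587,0.067) and dial ≈(0.57,-0.10), which agrees with a mill yaw of a few degrees. Next I'll go over the mill and look.

arm_command:
  series: "12 -9 -1.5 0 0; 24.8 -18.6 -2.9 0 0; 24.8 -18.6 -2.9 0 0; 24.8 -18.6 -2.9 0 0; 24.8 -18.6 -2.9 0 0; 24.8 -18.6 -2.9 0 0; 24.8 -18.6 -2.9 0 0; 24.8 -18.6 -2.9 0 0; 24.8 -18.6 -2.9 0 0; 24.8 -18.6 -2.9 0 0; 24.8 -18.6 -2.9 0 0; 24.8 -18.6 -2.9 0 0; 24.8 -18.6 -2.9 0 0; 24.8 -18.6 -2.9 0 0; 24.8 -18.6 -2.9 0 0; 24.8 -18.6 -2.9 0 0; 24.8 -18.6 -2.9 0 0; 24.8 -18.6 -2.9 0 0; 24.8 -18.6 -2.9 0 0; 12 -9 -1.5 0 0"
  squeeze: 12

```text
time_s: 1.82
tool_pos: [0.5432, -0.1206, 0.2783]
tool_rot: [-179.9, -0.1, 19.5]
force: [0.6, 1.3, -0.1]
grip_width: 0.0865
grasp_force: 0.0
```

```bash
python3 - <<'E'
from h import *
o=telemetry.get_obs();i=cams.read_camera("wrist");cv2.imwrite("pics/w1.png",i)
np.save("o1.npy",o,allow_pickle=True)
print(o["time_s"],o["tool_pos"],o["tool_rot"],o["qpos"].round(1))
for p in ([.587,.067,.078],[.572,-.1,.104]): print(proj("wrist",p,o))
cv2.imwrite("pics/w1b.png",cv2.resize(i,(784,588),interpolation=cv2.INTER_CUBIC))
E
```

```text
1.8167 [ 0.54322575 -0.12056824  0.27825306] [-1.79926608e+02 -1.01663436e-01  1.94803075e+01] [ 37.4   7.5 -30.2  90.9   3.7  82.6 -63.6]
(np.float64(139.83265672790367), np.float64(102.1656055760093))
(np.float64(269.1005494208722), np.float64(160.29960668202807))
```

View pics/w1b.png

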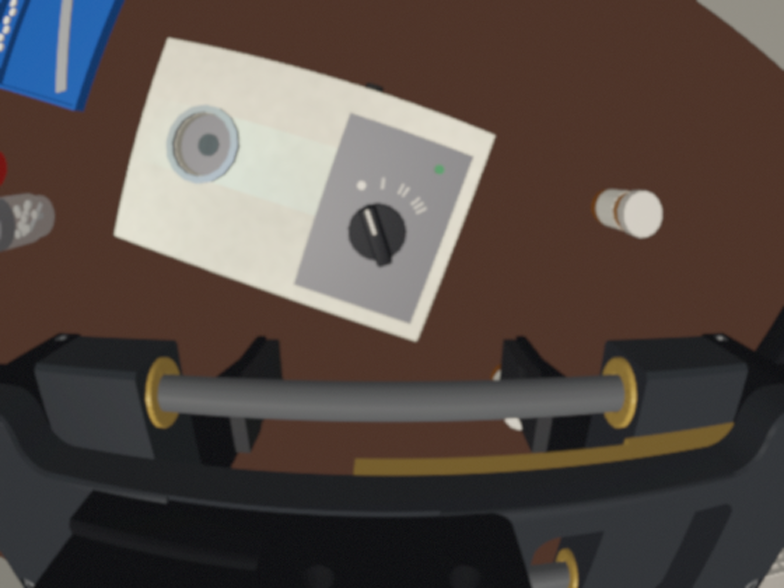

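The wrist view (enlarged 1.4×) shows the collar at (203,144), the dial skirt at (377,232), and the bar's white pointer at about (370,215) aiming at the off dot (361,185). I'll turn these into world points.

```bash
python3 - <<'E'
from h import *
o=np.load("o1.npy",allow_pickle=True).item();i=cv2.imread("pics/w1.png");g=cv2.cvtColor(i,cv2.COLOR_BGR2GRAY)
P=lambda u,v,z:onz("wrist",u,v,z,o)
m=np.zeros_like(g);m[138:192,240:300]=(g[138:192,240:300]<62)*255
c=max(cv2.findContours(m,0,2)[0],key=cv2.contourArea);e=cv2.fitEllipse(c);print("skirt",e,P(*e[0],.078))
hsv=cv2.cvtColor(i,cv2.COLOR_BGR2HSV);s=hsv[...,1];
# housing: bright or grey panel region, top-face corners
w=cv2.inRange(g,105,255);w[235:]=0;c=max(cv2.findContours(cv2.morphologyEx(w,3,np.ones((9,9))),0,2)[0],key=cv2.contourArea)
ap=cv2.approxPolyDP(c,10,True)[:,0];pts=np.array([P(*p,.072)[:2] for p in ap]);print(ap.tolist(),pts.round(3).tolist())
# collar: ring edge dark interior
r=g[70:140,110:180];
k=cv2.inRange(cv2.bilateralFilter(r,5,30,5),0,185);c=max(cv2.findContours(k,0,2)[0],key=cv2.contourArea);e2=cv2.fitEllipse(c);e2c=(e2[0][0]+110,e2[0][1]+70)
print("collar",e2,e2c,P(*e2c,.078))
print("pointer",P(369/1.4,212/1.4,.104),P(383/1.4,262/1.4,.104),"dot",P(361/1.4,185/1.4,.072))
S=P(*e2c,.078)[:2];D=P(*e[0],.078)[:2];v=D-S;print(np.hypot(*v),"yaw",np.degrees(np.arctan2(v[1],v[0])-np.arctan2(-165,-25)))
print("cuplid", P(5/1.4,222/1.4,.1))
E
```

```text
skirt ((270.3146057128906, 166.66690063476562), (33.6338005065918, 39.22214126586914), 1.039925456047058) [ 0.56261926 -0.10384938  0.078     ]
[[120, 26], [81, 168], [266, 234], [302, 234], [353, 96]] [[0.672, 0.131], [0.484, 0.132], [0.483, -0.126], [0.498, -0.167], [0.671, -0.165]]
collar ((35.598636627197266, 32.38934326171875), (49.534305572509766, 51.56167221069336), 47.04811477661133) (145.59863662719727, 102.38934326171875) [0.58863329 0.0595738  0.078     ]
pointer [ 0.57887369 -0.09153087  0.104     ] [ 0.54666104 -0.11382257  0.104     ] dot [ 0.59445481 -0.07764079  0.072     ]
0.16548070969892278 yaw -0.42892616112436976
cuplid [0.46566828 0.25788103 0.1       ]
```

Mill yaw is about 0 and the edges measure 188×297 mm, as they should. Socket ≈(0.588,0.062), dial ≈(0.563,-0.102), pointer ≈37° at off. On to the cup.

arm_command:
  series: "2 -15 0 0 0; 3.7 -30 0 0 0; 3.7 -30 0 0 0; 3.7 -30 0 0 0; 3.7 -30 0 0 0; 3.7 -30 0 0 0; 3.7 -30 0 0 0; 3.7 -30 0 0 0; 3.7 -30 0 0 0; 3.7 -30 0 0 0; 3.7 -30 0 0 0; 3.7 -30 0 0 0; 3.7 -30 0 0 0; 3.7 -30 0 0 0; 3 -18 0 0 0; 0 0 0 -0.12 0; 0 0 0 -0.12 0; 0 0 0 -0.12 0; 0 0 0 -0.12 0; 0 0 0 -0.12 0"

```text
time_s: 3.53
tool_pos: [0.4522, 0.2896, 0.2772]
tool_rot: [179.9, 0.1, 53.8]
force: [-0.1, 0.0, -1.2]
grip_width: 0.0869
grasp_force: 0.0
```

arm_command:
  series: "0 0 5 -0.123 0; 0 0 6 -0.123 0; 0 0 6 -0.123 0; 0 0 6 -0.123 0; 0 0 6 -0.123 0; 0 0 0 0 0; 0 0 0 0 0"

```text
time_s: 4.12
tool_pos: [0.4526, 0.2896, 0.2483]
tool_rot: [-180.0, 0.1, 88.5]
force: [0.9, -0.1, 0.6]
grip_width: 0.0869
grasp_force: 0.0
```

```bash
python3 - <<'E'
from h import *
o=telemetry.get_obs();i=cams.read_camera("wrist");cv2.imwrite("pics/w2.png",i)
np.save("o2.npy",o,allow_pickle=True)
print(o["time_s"],o["tool_pos"],o["tool_rot"],o["qpos"].round(1))
print(proj("wrist",[.449,.296,.1],o))
j=i.copy()
cv2.imwrite("pics/w2b.png",cv2.resize(j,(784,588),interpolation=cv2.INTER_CUBIC))
E
```

```text
4.1167 [0.45258739 0.28957395 0.24826651] [-1.79969570e+02  1.06346593e-01  8.84970302e+01] [ 17.3   9.6 -58.   95.4   8.3  79.7 -43.3]
(np.float64(274.8250664647132), np.float64(190.28906140451159))
```

View pics/w2b.png

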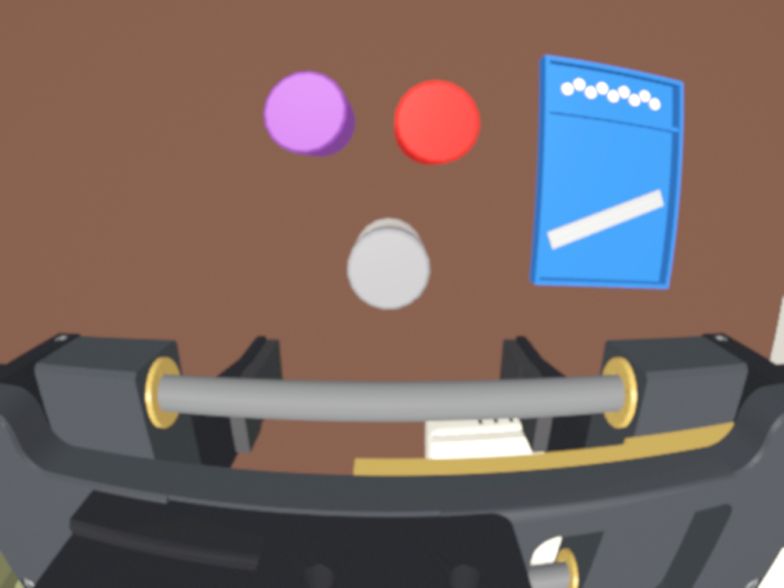

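The lid centre is at (389,268) in the enlarged view, or (278,191) native, giving about (0.452,0.295). Purple is at (308,113) and red at (437,122), both clear of the fingers' closing line. Descending.

arm_command:
  series: "2.5 0 8 0 0; 3 0 12 0 0; 0 0 13 0 0; 0 0 13 0 0; 0 0 13 0 0; 0 0 13 0 0; 0 0 13 0 0; 0 0 13 0 0; 0 0 13 0 0; 0 0 13 0 0; 0 0 13 0 0; 0 0 13 0 0; 0 0 13 0 0; 0 0 13 0 0; 0 0 13 0 0; 0 0 11 0 0; 0 0 5 0 0; 0 0 0 0 0"
  squeeze: 12

```text
time_s: 5.67
tool_pos: [0.4527, 0.2954, 0.0422]
tool_rot: [-179.9, 0.1, 88.7]
force: [-0.5, 0.3, 0.9]
grip_width: 0.0869
grasp_force: 0.0
```

arm_command:
  series: "0 0 0 0 120; 0 0 0 0 120; 0 0 0 0 120; 0 0 0 0 120; 0 0 0 0 120; 0 0 0 0 120; 0 0 0 0 120; 0 0 0 0 120"
  squeeze: 12

```text
time_s: 6.33
tool_pos: [0.4534, 0.2959, 0.044]
tool_rot: [-180.0, 0.0, 88.7]
force: [-1.8, 0.1, 3.4]
grip_width: 0.0576
grasp_force: 12.0
```

Gripped at 57.6 mm and 12 N. Lifting, then carrying over the socket.

arm_command:
  series: "0 0 -3 0 120; 0 0 -6 0 120; 0 0 -9 0 120; 0 0 -11 0 120; 0 0 -11 0 120; 0 0 -11 0 120; 0 0 -11 0 120; 0 0 -11 0 120; 0 0 -11 0 120; 0 0 -11 0 120; 0 0 -11 0 120; 0 0 -9 0 120; 0 0 -5 0 120; 0 0 0 0 120"

```text
time_s: 7.5
tool_pos: [0.4541, 0.2963, 0.165]
tool_rot: [179.9, -0.0, 88.7]
force: [-0.5, 0.1, -1.2]
grip_width: 0.0579
grasp_force: 12.0
```

arm_command:
  series: "-4 2.4 0 0 120; -8 4.8 0 0 120; -13 7.9 0 0 120; -13 7.9 0 0 120; -13 7.9 0 0 120; -13 7.9 0 0 120; -13 7.9 0 0 120; -13 7.9 0 0 120; -13 7.9 0 0 120; -13 7.9 0 0 120; -13 7.9 0 0 120; -13 7.9 0 0 120; -13 7.9 0 0 120; -13 7.9 0 0 120; -13 7.9 0 0 120; -13 7.9 0 0 120; -13 7.9 0 0 120; -13 7.9 0 0 120; -8 4.8 0 0 120; -3 1.8 0 0 120"

```text
time_s: 9.17
tool_pos: [0.5896, 0.0593, 0.1635]
tool_rot: [-180.0, 0.0, 88.6]
force: [-0.2, -1.0, -0.8]
grip_width: 0.0578
grasp_force: 12.0
```

```bash
python3 - <<'E'
from h import *
o=telemetry.get_obs();i=cams.read_camera("wrist");a=cams.read_camera("scene");b=cams.read_camera("side")
print(o["time_s"],o["tool_pos"],o["tool_rot"],o["grasp_force"])
cv2.imwrite("pics/s3.png",a);cv2.imwrite("pics/d3.png",b);cv2.imwrite("pics/w3.png",i)
np.save("o3.npy",o,allow_pickle=True)
f=lambda i,x,y:cv2.resize(i[y:y+140,x:x+180],(390,300),interpolation=cv2.INTER_CUBIC)
cv2.imwrite("pics/c3.png",np.vstack([np.hstack([f(a,240,120),f(b,180,120)]),np.hstack([cv2.resize(i,(390,300)),f(i,190,90)])]))
E
```

```text
9.1667 [0.58957725 0.05928041 0.16345416] [-1.79992770e+02  2.80223513e-02  8.85776387e+01] 11.998545688111335
```

View pics/c3.png

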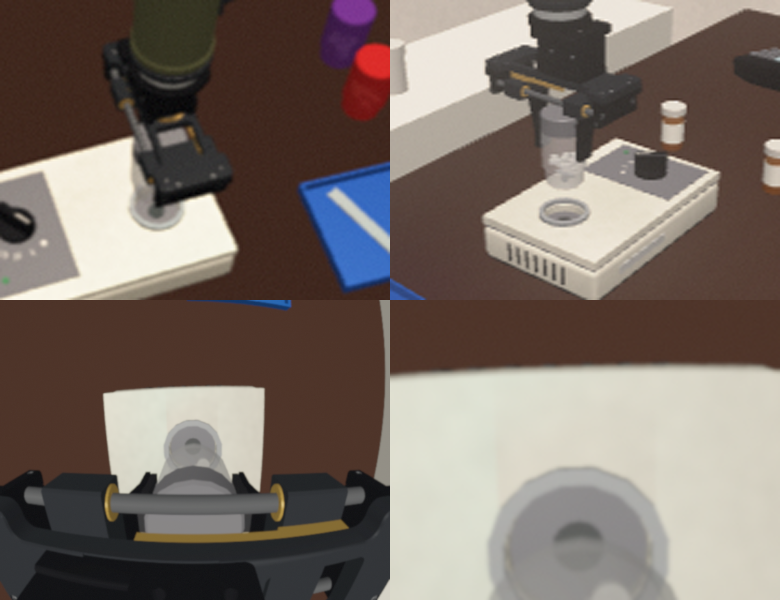

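The cup hangs upright above the socket. In the native wrist view the collar centre column is ≈277, its outer top edge is at row ≈167.5, and the floor's dark dot is at ≈(277,203). Working out the offset.

```bash
python3 - <<'E'
from h import *
o=np.load("o3.npy",allow_pickle=True).item();i=cv2.imread("pics/w3.png");g=cv2.cvtColor(i,cv2.COLOR_BGR2GRAY).astype(int)
P=lambda u,v,z:onz("wrist",u,v,z,o).round(4)
print("column",g[158:185,277].tolist());print("row190",g[190,228:330].tolist())
print("top edge",P(276.8,167.5,.078),"L/R",P(235.2,203,.078),P(318.3,203,.078),"dot",P(276.8,203.4,.06))
# old views: predict
for p in([.588,.062,.078],[.588,.095,.078]): print(proj("wrist",p,o))
m=np.zeros(g.shape,np.uint8);m[185:204,255:300]=(g[185:204,255:300]<115)*255
E
```

```text
column [216, 216, 216, 215, 215, 215, 215, 214, 211, 198, 175, 170, 175, 176, 176, 176, 175, 171, 161, 149, 142, 141, 141, 141, 141, 141, 141]
row190 [221, 221, 221, 221, 221, 221, 220, 220, 220, 218, 212, 199, 184, 177, 175, 175, 175, 174, 174, 171, 165, 155, 147, 142, 141, 141, 141, 141, 141, 141, 142, 141, 141, 141, 141, 141, 141, 141, 141, 141, 140, 141, 141, 140, 140, 140, 140, 139, 140, 139, 140, 140, 139, 139, 139, 139, 139, 139, 140, 139, 140, 139, 140, 139, 139, 139, 139, 138, 140, 139, 139, 140, 140, 139, 141, 145, 153, 163, 170, 173, 173, 173, 173, 173, 176, 187, 202, 211, 215, 215, 215, 214, 213, 213, 213, 212, 212, 211, 211, 211, 211, 212]
top edge [0.5892 0.0968 0.078 ] L/R [0.5556 0.0696 0.078 ] [0.6212 0.068  0.078 ] dot [0.5882 0.0639 0.06  ]
(np.float64(276.4408293803343), np.float64(211.27202193005294))
(np.float64(275.3372110400092), np.float64(169.888928732303))
```

```bash
python3 - <<'E'
from h import *
o=np.load("o2.npy",allow_pickle=True).item();i=cv2.imread("pics/w2.png");g=cv2.cvtColor(i,cv2.COLOR_BGR2GRAY)
s=cv2.cvtColor(i,cv2.COLOR_BGR2HSV)
m=np.zeros_like(g);m[140:228,235:320]=((s[140:228,235:320,1]<40)&(g[140:228,235:320]>190))*255
m=cv2.morphologyEx(m,2,np.ones((5,5)));c=max(cv2.findContours(m,0,2)[0],key=cv2.contourArea)
e=cv2.fitEllipse(cv2.convexHull(c));print(e,cv2.boundingRect(c),onz("wrist",*e[0],.1,o))
b=cv2.boundingRect(c);print("bottom edge",onz("wrist",e[0][0],b[1]+b[3],.1,o),"LR",onz("wrist",b[0],e[0][1],.1,o),onz("wrist",b[0]+b[2],e[0][1],.1,o))
E
```

```text
((276.87335205078125, 191.36032104492188), (55.214019775390625, 55.85692596435547), 107.52898406982422) (249, 164, 56, 56) [0.45096575 0.29487923 0.1       ]
bottom edge [0.45017631 0.26565777 0.1       ] LR [0.42367912 0.29562132 0.1       ] [0.47847117 0.29422457 0.1       ]
```

Relative to the cup in the gripper, the tool needs about +5.5 mm in world y, and x is fine. Correcting, then lowering to just above the collar.

arm_command:
  series: "3 0 3 0 120; 2.5 0 5 0 120; 0 0 6 0 120; 0 0 6 0 120; 0 0 6 0 120; 0 0 5 0 120; 0 0 4 0 120; 0 0 2 0 120; 0 0 0 0 120; 0 0 0 0 120"

```text
time_s: 10.15
tool_pos: [0.5888, 0.0673, 0.1268]
tool_rot: [180.0, -0.0, 88.7]
force: [0.1, -0.2, -1.2]
grip_width: 0.058
grasp_force: 12.0
```

arm_command:
  series: "0 0 1.5 0 120; 0 0 1.5 0 120; 0 0 1.5 0 120; 0 0 1.5 0 120; 0 0 1.5 0 120; 0 0 1.5 0 120; 0 0 0 0 120"

```text
time_s: 10.73
tool_pos: [0.5885, 0.0672, 0.1173]
tool_rot: [-180.0, 0.0, 88.7]
force: [-0.4, 0.3, -2.1]
grip_width: 0.0579
grasp_force: 12.0
```

arm_command:
  series: "-0.7 0 0 0 120; -0.7 0 1 0 120; 0 0 1.5 0 120; 0 0 1.5 0 120; 0 0 1.5 0 120; 0 0 0 0 120"

```text
time_s: 11.23
tool_pos: [0.5884, 0.0659, 0.1118]
tool_rot: [-180.0, 0.0, 88.7]
force: [0.6, 0.3, -1.9]
grip_width: 0.0578
grasp_force: 12.0
```

arm_command:
  series: "0 0 1.5 0 120; 0 0 1.5 0 120; 0 0 1.5 0 120; 0 0 1.5 0 120; 0 0 0 0 120"

```text
time_s: 11.65
tool_pos: [0.5884, 0.0658, 0.1058]
tool_rot: [-180.0, 0.0, 88.7]
force: [-0.5, -0.2, -2.1]
grip_width: 0.0582
grasp_force: 12.0
```

arm_command:
  series: "0 0 1 0 120; 0 0 1 0 120; 0 0 0.7 0 120; 0 0 0 0 120"

```text
time_s: 11.98
tool_pos: [0.5887, 0.066, 0.1041]
tool_rot: [180.0, 0.0, 88.7]
force: [-1.3, -1.1, 2.8]
grip_width: 0.0579
grasp_force: 12.0
```

Floor contact came at the expected height. A slight press, release, retreat, then check.

arm_command:
  series: "0 0 0.6 0 120; 0 0 0 0 120; 0 0 0 0 90; 0 0 0 0 60; 0 0 0 0 30; 0 0 0 0 0; 0 0 0 0 0; 0 0 0 0 0; 0 0 0 0 0"

```text
time_s: 12.73
tool_pos: [0.5886, 0.0659, 0.1028]
tool_rot: [-180.0, 0.0, 88.7]
force: [0.6, 0.5, 0.4]
grip_width: 0.0849
grasp_force: 0.0
```

arm_command:
  series: "0 0 -4 0 0; 0 0 -8 0 0; 0 0 -12 0 0; 0 0 -12 0 0; 0 0 -12 0 0; 0 0 -12 0 0; 0 0 -12 0 0; 0 0 -12 0 0; 0 0 -12 0 0; 0 0 -12 0 0; 0 0 -8 0 0; 0 0 -3 0 0; 0 0 0 0 0"

```text
time_s: 13.82
tool_pos: [0.5891, 0.066, 0.2228]
tool_rot: [179.9, 0.0, 88.7]
force: [0.5, 0.3, 0.6]
grip_width: 0.087
grasp_force: 0.0
```

```bash
python3 - <<'E'
from h import *
o=telemetry.get_obs();i=cams.read_camera("wrist");a=cams.read_camera("scene");b=cams.read_camera("side")
print(o["time_s"],o["tool_pos"],o["tool_rot"])
np.save("o4.npy",o,allow_pickle=True);cv2.imwrite("pics/w4.png",i)
f=lambda i,x,y:cv2.resize(i[y:y+140,x:x+180],(390,300),interpolation=cv2.INTER_CUBIC)
cv2.imwrite("pics/c4.png",np.vstack([np.hstack([f(a,220,120),f(b,180,120)]),np.hstack([cv2.resize(i,(390,300)),f(i,190,90)])]))
for p in([.5885,.0645,.16],[.5885,.0355,.16],[.5885,.0935,.16],[.5595,.0645,.16],[.6175,.0645,.16]): print("side",proj("side",p).round(1),"wrist",np.round(proj("wrist",p,o),1))
E
```

```text
13.8167 [0.58906299 0.06604725 0.22280871] [1.79928013e+02 3.18990872e-03 8.87403136e+01]
side [259.  191.4] wrist [277.6 225.2]
side [265.6 187.7] wrist [278.5 261.6]
side [252.2 195.3] wrist [276.7 186. ]
side [267.3 194.3] wrist [238. 226.]
side [251.  188.5] wrist [317.3 224.3]
```

View pics/c4.png

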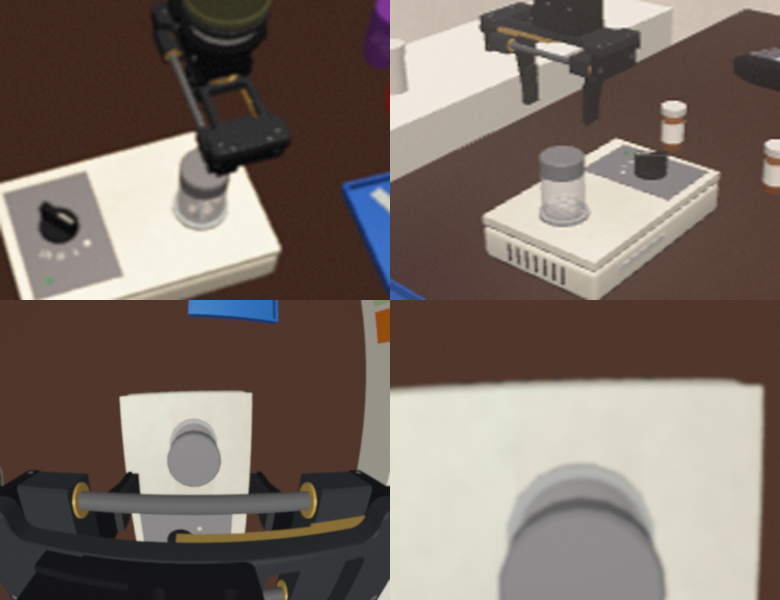

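The cup stands upright in the collar. In the side view its lid is at (259,193) against a predicted (259,191) for fully home, and the dial is still off. Moving over the dial.

arm_command:
  series: "-6 -0.8 0 0 0; -14 -1.8 0 0 0; -18 -2.4 0 0 0; -18 -2.4 0 0 0; -18 -2.4 0 0 0; -18 -2.4 0 0 0; -18 -2.4 0 0 0; -18 -2.4 0 0 0; -18 -2.4 0 0 0; -14 -1.8 0 0 0; -6.5 -0.5 0 0 0; 0 0 0 0.112 0; 0 0 0 0.112 0; 0 0 0 0.112 0; 0 0 0 0.112 0; 0 0 0 0.112 0; 0 0 0 0.112 0; 0 0 0 0.112 0; 0 0 0 0.112 0; 0 0 0 0 0"

```text
time_s: 15.63
tool_pos: [0.5631, -0.0996, 0.2216]
tool_rot: [-180.0, 0.0, 37.3]
force: [0.9, 0.1, 0.1]
grip_width: 0.087
grasp_force: 0.0
```

```bash
python3 - <<'E'
from h import *
o=telemetry.get_obs();i=cams.read_camera("wrist");np.save("o5.npy",o,allow_pickle=True);cv2.imwrite("pics/w5.png",i)
print(o["time_s"],o["tool_pos"],o["tool_rot"],o["qpos"].round(1))
for p in([.563,-.1,.104],[.563,-.1,.078]): print(np.round(proj("wrist",p,o),1))
cv2.imwrite("pics/c5.png",cv2.resize(i[120:320,180:380],(600,600),interpolation=cv2.INTER_CUBIC))
E
```

```text
15.6333 [ 0.56314618 -0.09963819  0.22158501] [-1.79969910e+02  1.69438818e-02  3.72786635e+01] [ 41.9  12.3 -39.6  93.5   8.   77.1 -51.5]
[278.5 205.4]
[278.5 198.7]
```

View pics/c5.png

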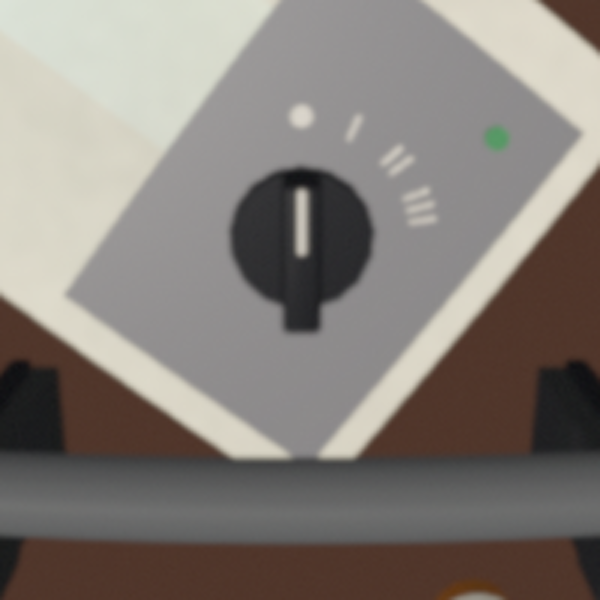

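The bar is aligned with the tool, the pointer is on the off dot (301,117), and the bar is centred between the fingers at column ≈302 in the crop. Descending.

arm_command:
  series: "0.5 0.7 4 0 0; 0 0 8 0 0; 0 0 10 0 0; 0 0 10 0 0; 0 0 10 0 0; 0 0 10 0 0; 0 0 10 0 0; 0 0 10 0 0; 0 0 10 0 0; 0 0 10 0 0; 0 0 10 0 0; 0 0 10 0 0; 0 0 10 0 0; 0 0 8 0 0; 0 0 6 0 0; 0 0 3 0 0; 0 0 0 0 0; 0 0 0 0 0"
  squeeze: 45

```text
time_s: 17.18
tool_pos: [0.5643, -0.1003, 0.0831]
tool_rot: [180.0, -0.0, 37.4]
force: [0.2, 0.8, 0.7]
grip_width: 0.087
grasp_force: 0.0
```

arm_command:
  series: "0 0 0 0 255; 0 0 0 0 255; 0 0 0 0 255; 0 0 0 0 255; 0 0 0 0 255; 0 0 0 0 255; 0 0 0 0 255; 0 0 0 0 255; 0 0 0 0 255; 0 0 0 0 255; 0 0 0 0 255; 0 0 0 0 255"
  squeeze: 45

```text
time_s: 18.18
tool_pos: [0.5641, -0.1004, 0.0829]
tool_rot: [180.0, 0.0, 37.4]
force: [-0.8, -0.5, -0.3]
grip_width: 0.015
grasp_force: 0.0
```

arm_command:
  series: "0 0 0 0 255; 0 0 0 0 255; 0 0 0 0 255; 0 0 0 0 255"
  squeeze: 45

```text
time_s: 18.52
tool_pos: [0.5641, -0.1003, 0.0829]
tool_rot: [180.0, 0.0, 37.4]
force: [-1.0, -0.3, 1.1]
grip_width: 0.0119
grasp_force: 45.0
```

Gripped at 12 mm, with lateral force near zero. Turning.

arm_command:
  series: "0 0 0 0.05 255; 0 0 0 0.08 255; 0 0 0 0.08 255; 0 0 0 0.08 255; 0 0 0 0.08 255; 0 0 0 0.08 255; 0 0 0 0.08 255; 0 0 0 0.08 255; 0 0 0 0.08 255; 0 0 0 0.08 255; 0 0 0 0.08 255; 0 0 0 0.08 255; 0 0 0 0.08 255; 0 0 0 0.08 255; 0 0 0 0.08 255; 0 0 0 0.08 255; 0 0 0 0.04 255; 0 0 0 0.01 255; 0 0 0 0 255; 0 0 0 0 255"

```text
time_s: 20.18
tool_pos: [0.5641, -0.1023, 0.0829]
tool_rot: [179.9, -0.1, -37.1]
force: [0.2, -5.6, -0.5]
grip_width: 0.0119
grasp_force: 45.0
```

```bash
python3 - <<'E'
from h import *
o=telemetry.get_obs();i=cams.read_camera("wrist");a=cams.read_camera("scene");b=cams.read_camera("side")
print(o["time_s"],o["tool_pos"],o["tool_rot"],o["wrist_torque"],o["grasp_force"],o["grip_width"])
f=lambda i,x,y:cv2.resize(i[y:y+140,x:x+180],(390,300),interpolation=cv2.INTER_CUBIC)
cv2.imwrite("pics/c6.png",np.vstack([np.hstack([f(a,200,130),f(b,200,110)]),np.hstack([cv2.resize(i,(390,300)),f(i,190,150)])]))
E
```

```text
20.1833 [ 0.56407955 -0.1023339   0.08294697] [ 1.79892467e+02 -9.19203377e-02 -3.70671111e+01] [-1.1169338  -0.03116557  0.12996197] 45.00903010368347 0.011928572305983974
```

View pics/c6.png

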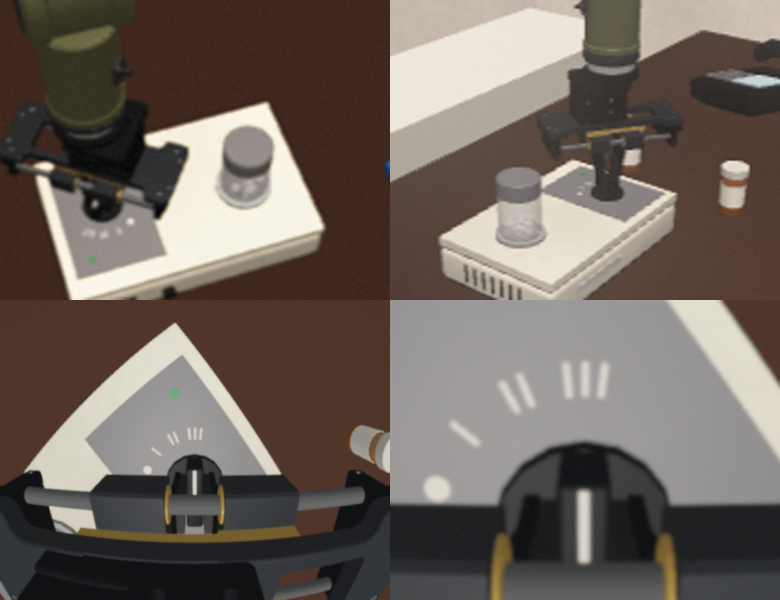

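The pointer (585,520) lines up with III (585,380). The tool has turned 74.5°, the wrist torque of 0.13 N m is the pulse holding torque, and the cup still stands home. Handing in while still holding.

```bash
python3 -c "
from h import *
print(env.sign_off())"
```

```text
the job is handed in; nothing more can be done
None
```

The cup stands upright and fully home in the mill's socket, gripped at no more than 12 N, and the arm is holding the dial at pulse (turned 74.5°); the job was handed in at about 20 s.

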